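Set and clamp the slotted fence of a specimen jig

ROBOT

A 6-joint arm with a two-finger parallel gripper is mounted at the origin on the work surface; the furniture and walls round the work are solid. World frame = base frame: x ahead of the robot, y to its left, z up, the work surface at z = 0. Lengths are in mm, angles in rad, forces in N, time in s.
With the tool pointing down it reaches from about 375 to 975 mm from the base axis. Payload 3.8 kg.
Tool frame: the origin (TCP) lies between the finger pads; the fingertips stand 25 mm ahead of it and the grasp point (between the pads) lies 6 mm ahead of it; z points along the fingers, y is the line along which they close (so a half turn about z gives the same grasp; the last joint's range is limited). The gripper opens to 85 mm and grips with 20 to 120 N. Pads are 22 mm wide; open, the fingers measure 114 mm over their backs; the gripper's body (76 mm by 85 mm) begins 54 mm behind the grasp point. The pads swing forward as they close: fully open they stand 13 mm farther back than shut.
Start: joints at [1.246, 0.264, 1.604, -0, 1.274, -0.037], TCP at [191.592, 647.233, 256.28] pointing down, gripper open.
Joint ranges: [-2.63, 2.63], [-0.94, 2.18], [0.31, 2.57], [-1.31, 4.45], [0, 2.66], [-2.55, 2.55]. Speed limits (rad/s): [2.57, 2.57, 3.14, 3.14, 3.14, 3.14].

INTERFACE

Orientations are given as a rotation vector (axis times angle).
In Python, from station import bot gives the robot as it stands.
- The arm moves only by the shell command python3 -m pendant 'ROWS' [OPENING] [FORCE]. ROWS is a JSON object of lists of equal length, an entry for each row: "translation": the shift along the tool's x, y, z in mm, a list of three; "delta_rot": the turn, a rotation vector about the tool's x, y, z in degrees, a list of three. In form: {"translation": [[tx, ty, tz], ...], "delta_rot": [[rx, ry, rz], ...]}. A call has 1 to 12 rows; each row is the pose to reach, as a shift and turn from the pose commanded when the call began, along the tool's axes at that moment; what a row does not reach only later rows make up. A row lasts 1/8 s, in which the tool goes at most 62.5 mm and 10.7 degrees, less where a joint would pass 70% of its speed; a pose out of reach is approached as far as the arm can. A call with a gripper value outside its range is refused whole. OPENING is the opening, from 0 (shut) to 1 (fully open), set as the call begins (- or left out, the last holds). The fingers move at their own pace and stop on an object; FORCE is the grip in N (left out, the last holds). Time passes only in rows, so rows that repeat a pose let the fingers close. It gives the time, the measured TCP pose, the force, the opening and the grip force at its end, in the units of the state.
- bot.get_state(): the state, without advancing time (a new reading comes with each control period).
- bot.camera(name): name is "side" or "top"; returns the picture (420x560x3 uint8, red, green, blue); there is no depth.
- bot.calibration(name): a dict with "fx", "fy", "cx", "cy" (pixels), "R" (3x3) and "t" (3): a world point X has camera coordinates R X + t. Camera axes: x right, y down, z forward; pixel columns grow to the right and rows downward; lengths in mm; the calibration is good to about 2 mm. A picture is of the moment at which its call begins. calibration takes no time and is no camera call.
- bot.job_done(): hands the job in; it is judged then, once.
Trained networks look in the newest picture that a camera, given by its name, has taken for a name from the list of things; names that differ only in an ending like _2 or _b are one class to them, and where a whole thing is asked for, a point or a joint stands for the part that bears it (a point fixed in the world has none). Each returns a list of dicts, best first, with "conf" (0 to 1); they miss things now and then, are a little off and sometimes report something else, mostly with a low value. They report only what shows in the picture. A call takes as long as a camera call. They do not tell look-alikes from the thing itself.
- bot.cut_out(camera, target): "region" (420x560 bool, what is visible of it).
- bot.mark_of(camera, target): "xyz" ([x, y, z] in mm, in world coordinates, good to about 4 mm: a listed point, or the origin of a listed thing).
The state is a dict: "time_s": time; "joint_pos": joint angles; "joint_velocities": joint speeds; "effort": joint torques, N m; "ee_pos": TCP position; "eef_rot": TCP orientation; "force": force on the tool from outside, world axes, zero at the start; "wrist_torque": the same for the moment, N m; "grip_width": finger opening in mm; "grasp_force": force on a finger pad.
Only numpy, scipy, OpenCV 4.12 (cv2) and the standard library are available. Lean on these libraries where they do the work, as an engineer would, in place of code of your own. Each camera call takes 0.05 s, during which the arm holds its last target. There are 200 camera calls.

TASK

Slide the jig's slotted fence along until it has pushed the mortar cube home against the stop screw and bears on it, gently so as not to crush the cube, and let go with the cube still nipped between fence and screw. Then turn the black clamp knob clockwise until it is fully tight, and leave everything else standing where it is.

Things in the scene. Friction and masses are not known exactly. Their poses are not given: they have to be found in the camera images.
- jig: dark steel base plate, 240 x 84 x 14 mm, screwed to the bench. Origin at bench level on its long centre line, 135 mm from the knob end, 105 mm from the stop block end; x along the plate from knob to stop block (the way the fence must slide), z up. Along x: clamp knob axis at -80 mm, fence, mortar cube, stop screw, aluminium stop block (face at +80 mm, 24 thick, 46 wide, top 48 mm above bench).
- stop_block: aluminium block at the plate's far end, fixed; its frame coincides with the jig's (origin NOT in the block). From its face a steel stop screw with a flat disc head (20 mm diameter, axis 28.5 mm above the bench) points back at the cube. The screw is set beforehand and does not move; its head stands somewhere 10 to 22 mm out from the block's face, not measured: find it by feel.
- fence (a joint): slide of the fence along the jig's x, in m, 0 to 0.060; 0.060 is farthest toward the stop block. At value q the fence's front face is at jig x = q - 10 mm. Stays where it is left; drags with 2 to 4 N of friction while the clamp is loose (held fast once the clamp is tight). How far it must go depends on the stop screw.
- fence_grip (a point): middle of the fence's tongue, an aluminium angle bracket. Tongue: 12 mm thick along the jig's x, 40 mm wide, 50 to 78 mm above the bench; this point is 67 mm above the bench, 6 mm behind the front face. Under it the upright is 72 mm wide; behind lies the slotted foot, top 22 mm above the bench. There is room to straddle the tongue with half-open fingers and push with the rear one.
- clamp (a joint): angle of the clamp knob in rad, 0 loose to 1.35 fully tight (a firm end stop), growing clockwise seen from above; starts somewhere in 0 to 0.4. Needs 0.1 to 0.3 N m (harder over the last half as it bites on the fence foot), stays where it is left.
- clamp_grip (a point): middle of the black bar grip of the clamp knob, on its vertical axis, 47 mm above the bench. The bar is 46 mm long, 12 mm thick and 24 mm high (35 to 59 mm above the bench), along this point's x; it turns with the knob. Bar and jig x agree at knob value 0.
- vial_mid (a point): bystander: small capped sample vial, 25 mm across, 53 mm high, standing beside the jig; point about half-way up
- bung_mid (a point): bystander: red rubber bung, 31 mm across, 26 mm high, on the bench beside the jig; point about half-way up
- spare_cube_mid (a point): bystander: spare mortar cube, 28 mm, on the bench beside the jig; point about half-way up
- specimen: the loose mortar cube (origin in the middle of its underside), 28 x 28 x 29 mm, about 50 g, standing on the base plate (top 43 mm above the bench) between fence and stop screw, a little crooked, with gaps on both sides. It chips if it is squeezed with more than 12 N; bearing on the stop screw with some 2 to 6 N is a good fit.
Not all that is in view belongs to the job. Leave any blue or green look-alike of the specimen alone.

How it is judged:
By the outcome, as a careful person would: the job done as asked, in the order asked, and still so for the second after the job is handed in, with the robot touching nothing.
It also fails if it takes over 58 s, if anything falls off the work surface, if the arm or the gripper's body presses on something with over 40 N, if the wrist force passes 120 N, or if a joint passes its speed limit or range.

## Working session

There is one attempt and no reset: what is moved stays moved. The work goes in short steps, Python scripts to look and compute and a shell command to move; the robot and the scene stay as the last step left them, time stands still between calls to the robot, and variables do not carry over. Pictures are saved under pics/ and viewed, at most 10 in all, crops included, and the job is handed in when it is done.

```bash
mkdir -p pics; ls; cat > h.py <<'E'
import numpy as np, cv2
from station import bot
def snap(c,f):
    im=bot.camera(c); cv2.imwrite('pics/'+f,im[:,:,::-1]); return im
def proj(c,X):
    k=bot.calibration(c); p=np.array(k['R'])@np.array(X,float)+np.array(k['t']); return np.round([k['fx']*p[0]/p[2]+k['cx'],k['fy']*p[1]/p[2]+k['cy']],1)
E
python3 - <<'E'
from h import *
for c in('side','top'):
    snap(c,c+'0.png')
    k=bot.calibration(c);print(c,-np.array(k['R']).T@np.array(k['t']),k['fx'])
    for n in('jig','stop_block','fence_grip','clamp_grip','vial_mid','bung_mid','spare_cube_mid','specimen'):
        print(c,n,[(np.round(d['xyz'],1),round(d['conf'],2)) for d in bot.mark_of(c,n)[:3]])
print(bot.get_state())
E
```

```text
pics
side [  52.7725988  -643.42360973  474.32500891] 399.99244889779493
side jig []
side stop_block [(array([382.9, -77. ,  21.8]), 0.35), (array([397.6, -28.3,  11.9]), 0.34)]
side fence_grip [(array([466. , -77.5,  69.6]), 0.97)]
side clamp_grip [(array([ 458.1, -150.6,   49. ]), 0.73)]
side vial_mid [(array([385.9, -78. ,  19.9]), 0.79), (array([464.4, -75.7,  69.4]), 0.49)]
side bung_mid [(array([394.5, -29.9,  13.9]), 0.71)]
side spare_cube_mid []
side specimen [(array([469.3, -36.8,  15. ]), 0.65), (array([558. , 124.5,  -0.8]), 0.63), (array([ 3.517e+02, -1.451e+02,  1.000e-01]), 0.63)]
top [304.88652178 -22.96555966 905.89248811] 512.8533111055067
top jig [(array([465.9, -70.3,  -3.5]), 0.91), (array([493.4,  79.3,   7.1]), 0.25)]
top stop_block []
top fence_grip [(array([465.1, -74.3,  66.5]), 0.92)]
top clamp_grip [(array([ 459. , -148.2,   48.4]), 0.82)]
top vial_mid [(array([387.1, -73.1,  26.8]), 0.67)]
top bung_mid [(array([394.2, -28.6,  14.9]), 0.75)]
top spare_cube_mid [(array([465.2, -76.4,  64.6]), 0.73), (array([495.5,  79.6,   7.8]), 0.65)]
top specimen [(array([557.7, 131.4,  -0. ]), 0.7), (array([462. , -33.9,  12.3]), 0.65), (array([ 346.8, -147.1,    0.9]), 0.64)]
{'time_s': 0.9, 'joint_pos': array([ 1.24609254e+00,  2.63873550e-01,  1.60400060e+00,  3.06619093e-06,
        1.27369781e+00, -3.68995648e-02]), 'joint_velocities': array([ 0.0005406 ,  0.00037229,  0.00028091, -0.00061167, -0.00023046,
        0.00030364]), 'effort': array([-1.21021094e-03, -5.15041208e+01, -3.67735362e+01, -1.05248341e-04,
        7.54582688e-04, -6.56649817e-06]), 'ee_pos': array([191.5961167 , 647.23228071, 256.29723859]), 'eef_rot': array([4.50524426e-01, 3.10911995e+00, 3.28069378e-05]), 'force': array([ 0.76724617,  0.18999366, -0.30360391]), 'wrist_torque': array([ 0.01057034,  0.03062587, -0.00529238]), 'grasp_force': 0.0, 'grip_width': 85.47761168225217}
```

```bash
python3 -c "
import cv2,numpy as np
a=cv2.imread('pics/side0.png');b=cv2.imread('pics/top0.png');cv2.imwrite('pics/a.png',cv2.resize(np.hstack([a,b]),(800,300)))"
```

```text
(no output)
```

View pics/side0.png

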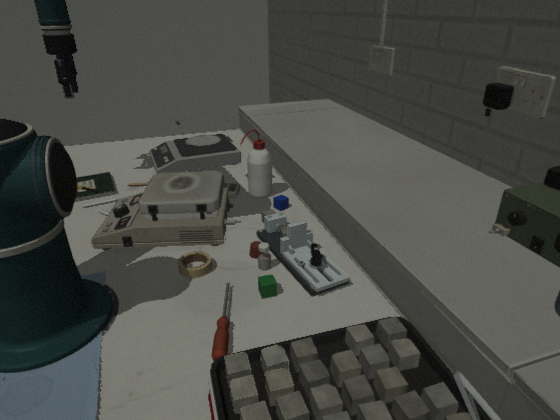

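View pics/top0.png

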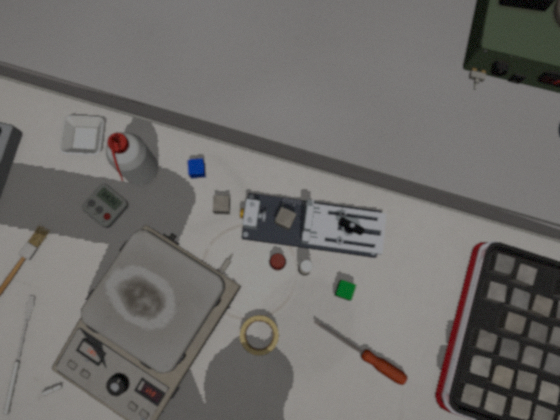

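Side: jig at (315,265), fence upright at (293,237), black knob (316,255). Top: plate spans cols 243–385, rows 192–255, stop block at left (250,210), cube at (285,215), fence at (310,220), knob (350,225). Spare cube is at (221,203), vial (305,267), bung (277,261). I'll zoom in on the jig.

```bash
python3 - <<'E'
from h import *
b=cv2.imread('pics/top0.png')[170:280,230:400]; s=cv2.imread('pics/side0.png')[200:300,240:360]
b=cv2.convertScaleAbs(cv2.resize(b,(680,440),interpolation=cv2.INTER_CUBIC),alpha=1.3)
cv2.imwrite('pics/zt.png',b)
cv2.imwrite('pics/zs.png',cv2.resize(s,(720,600),interpolation=cv2.INTER_CUBIC))
# knob to fence direction & check
for a in (80,85,90,95):
    t=np.radians(a);u=np.array([np.cos(t),np.sin(t)]);n=np.array([u[1],-u[0]]); K=np.array([458.6,-149.4])
    print(a,[proj('top',[*(K+u*dx+n*dy),14]) for dx,dy in((-55,-42),(-55,42),(185,-42),(185,42))])
E
```

```text
80 [array([373.6, 258.5]), array([381.6, 212.3]), array([239.3, 230.1]), array([249.7, 184.8])]
85 [array([376. , 256.1]), array([379.9, 209.3]), array([239.7, 239.4]), array([246.1, 193.2])]
90 [array([378.2, 253.6]), array([377.9, 206.5]), array([240.9, 248.7]), array([243.2, 201.8])]
95 [array([380.2, 250.8]), array([375.8, 203.9]), array([243. , 257.9]), array([241.1, 210.7])]
```

View pics/zt.png

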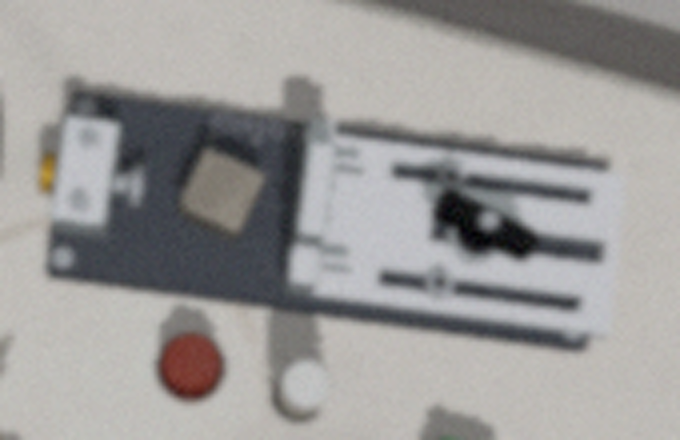

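View pics/zs.png

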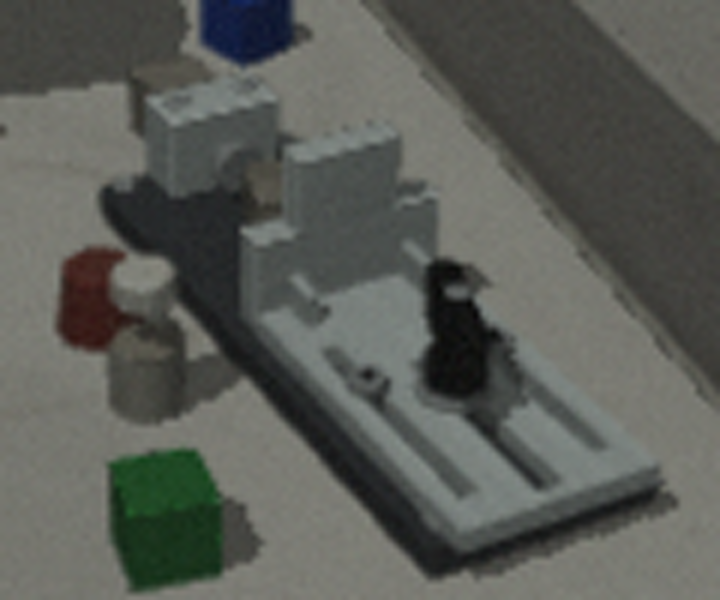

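Top zoom: plate corners at crop (75,90), (48,275), (608,158), (585,345); screw head at crop (135,180), bar runs from about (440,205) to (535,245). Side zoom: the tongue and rear foot are clear and the vial is well off the jig. I'll fit the jig pose to the corners and check the heights by triangulation.

```bash
cat >> h.py <<'E'
from scipy.optimize import least_squares
def tri(pt,ps):
    return least_squares(lambda X:np.r_[proj('top',X)-pt,proj('side',X)-ps],[450,-50,50],diff_step=1e-3)
def jw(J,p):
    c,s=np.cos(J[2]),np.sin(J[2]); return np.array([J[0]+c*p[0]-s*p[1],J[1]+s*p[0]+c*p[1],p[2]])
E
python3 - <<'E'
from h import *
import h
def pj(c,X):
    k=bot.calibration(c); p=np.array(k['R'])@np.array(X,float)+np.array(k['t']); return np.array([k['fx']*p[0]/p[2]+k['cx'],k['fy']*p[1]/p[2]+k['cy']])
h.proj=pj
Z=lambda u,v:np.array([230+u/4,170+v/4]); S=lambda u,v:np.array([240+u/6,200+v/6])
obs=[('top',(105,-42,14),Z(75,90)),('top',(105,42,14),Z(48,275)),('top',(-135,-42,14),Z(608,158)),('top',(-135,42,14),Z(585,347)),
('side',(-135,42,14),S(432,560)),('side',(80,23,48),S(165,125)),('side',(80,-23,48),S(278,98)),('top',(80,-23,48),Z(122,118)),('top',(80,23,48),Z(103,228))]
f=lambda J:np.concatenate([pj(c,jw(J,p))-q for c,p,q in obs])
r=least_squares(f,[465,-70,1.5],x_scale=[1,1,.01]);J=r.x
print(J[:2],np.degrees(J[2]),np.round(r.fun.reshape(-1,2),1))
c,s=np.cos(J[2]),np.sin(J[2])
def inv(X): d=np.array(X)[:2]-J[:2]; return np.round([c*d[0]+s*d[1],-s*d[0]+c*d[1]],1)
print('fence',inv([466,-77.5]),inv([465.1,-74.3]),'knob',inv([458.1,-150.6]),inv([459,-148.2]),'want -80,0')
for n,a,b in(('tongue top R',Z(330,130),S(398,125)),('knob grip',Z(487,225),S(455,290)),('bottle cap',(118,140),(259,143)),('tongue front-top L',0,0)):
    if type(a) is int: continue
    r=tri(a,b);print(n,np.round(r.x,1),inv(r.x),r.cost)
# tongue top corners predicted for q guesses
for q in(8,12,16,20): print(q,[np.round((pj('side',jw(J,(q-22,y,78)))-[240,200])*6) for y in(20,-20)],[np.round((pj('top',jw(J,(q-10,y,78)))-[230,170])*4) for y in(20,-20)])
for a in(0,.1,.2,.3,.4):
  print('bar',a,[np.round((pj('top',jw(J,(-80+d*np.cos(a),-d*np.sin(a),59)))-[230,170])*4) for d in(23,-23)])
print('knob at -80:',jw(J,(-80,0,47)))
print('ledge',[tri((230+x/4,170+y/4),b).x for x,y,b in()])
E
```

```text
[465.52110251 -72.75616852] 84.25127256459123 [[-0.6  0. ]
 [-0.8 -0.1]
 [-0.2  0.9]
 [ 1.1  0.4]
 [ 0.7 -1.4]
 [ 0.9 -0.1]
 [ 0.6 -0.3]
 [-0.4  1. ]
 [ 0.5 -0.3]]
fence [-4.7 -1. ] [-1.6  0.3] knob [-78.2  -0.4] [-75.7  -1.1] want -80,0
tongue top R [487.7 -82.2  79.1] [ -7.2 -23. ] 1.3076250762220092
knob grip [ 455.3 -151.    61.3] [-78.8   2.4] 0.05976583297669662
bottle cap [562.  226.1 146.1] [307.1 -66.1] 0.4842315253258449
8 [array([304., 166.]), array([408., 137.])] [array([302., 234.]), array([314., 140.])]
12 [array([298., 160.]), array([402., 132.])] [array([293., 233.]), array([305., 138.])]
16 [array([292., 155.]), array([396., 127.])] [array([283., 232.]), array([295., 137.])]
20 [array([286., 150.]), array([390., 122.])] [array([273., 230.]), array([286., 136.])]
bar 0 [array([435., 213.]), array([545., 227.])]
bar 0.1 [array([436., 207.]), array([544., 233.])]
bar 0.2 [array([438., 202.]), array([542., 238.])]
bar 0.3 [array([440., 197.]), array([540., 243.])]
bar 0.4 [array([442., 192.]), array([538., 248.])]
knob at -80: [ 457.50782548 -152.35382798   47.        ]
ledge []
```

```bash
python3 -m pendant '{"translation":[[-47,-38,0],[-94,-76,0],[-140,-113,0],[-187,-151,0],[-234,-189,0],[-281,-227,0],[-328,-265,0],[-348,-315,0],[-368,-365,0],[-388,-415,0],[-408,-466,0],[-428,-516,0]],"delta_rot":[[0,0,10.5],[0,0,21],[0,0,31.5],[0,0,42],[0,0,52.5],[0,0,63],[0,0,73.5],[0,0,84],[0,0,94.5],[0,0,105],[0,0,115.5],[0,0,126]]}' 0.53
cat >> h.py <<'E'
from scipy.spatial.transform import Rotation as Ro
def togo(target,psi_deg):
    "tool-frame shift to world target and rz to reach tool-y yaw psi"
    s=bot.get_state();R=Ro.from_rotvec(s['eef_rot']).as_matrix()
    y=np.degrees(np.arctan2(R[1,1],R[0,1])); print('psi',y.round(2),'tilt',R[:,2].round(4))
    print('t',(R.T@(np.array(target)-s['ee_pos'])).round(2),'rz',((y-psi_deg+180)%360-180).round(2),'j',s['joint_pos'].round(2),'w',s['grip_width'],'F',s['force'].round(2))
E
python3 -c "
from h import *
togo([465.2,-77,130],-95.6)"
```

```text
time_s: 2.4
ee_pos: [455.5, 29.2, 256.7]
eef_rot: [2.977, 1.001, 0.002]
force: [0.0, 0.2, 0.3]
grip_width: 45.1
grasp_force: 0.0
psi -52.83 tilt [ 0.0013 -0.     -1.    ]
t [-56.61  90.41 126.73] rz 42.77 j [ 0.01 -0.16  2.05 -0.    1.25  0.93] w 45.08224422547954 F [0.01 0.2  0.35]
```

```bash
python3 -m pendant '{"translation":[[-17,27,20],[-34,54,45],[-50,80,75],[-57,90,105],[-57,90,127],[-57,90,127]],"delta_rot":[[0,0,10.5],[0,0,21],[0,0,31.5],[0,0,42],[0,0,42.8],[0,0,42.8]]}' 0.53
python3 - <<'E'
from h import *
togo([465.2,-77,76],-95.6)
s=snap('side','s1.png')[170:300,220:380]; cv2.imwrite('pics/s1z.png',cv2.resize(s[:,:,::-1],(720,585),interpolation=cv2.INTER_CUBIC))
for c in('side','top'):
  if c=='top': bot.camera(c)
  print([(np.round(d['xyz'],1),d['conf']) for d in bot.mark_of(c,'fence_grip')[:2]])
E
```

```text
time_s: 3.15
ee_pos: [463.3, -75.0, 127.5]
eef_rot: [-3.137, 0.146, 0.007]
force: [-0.3, 0.2, -0.2]
grip_width: 45.3
grasp_force: 0.0
psi -95.31 tilt [-4.3e-03  9.0e-04 -1.0e+00]
t [ 2.26  1.83 51.5 ] rz 0.29 j [-0.21 -0.    2.16  0.    0.99  1.45] w 45.255356223177486 F [-0.3   0.18 -0.24]
[(array([463.1, -78.8,  68.2]), 0.82), (array([395.4, -30.2,  13.7]), 0.17)]
[(array([466.9, -77.2,  66.5]), 0.69)]
```

View pics/s1z.png

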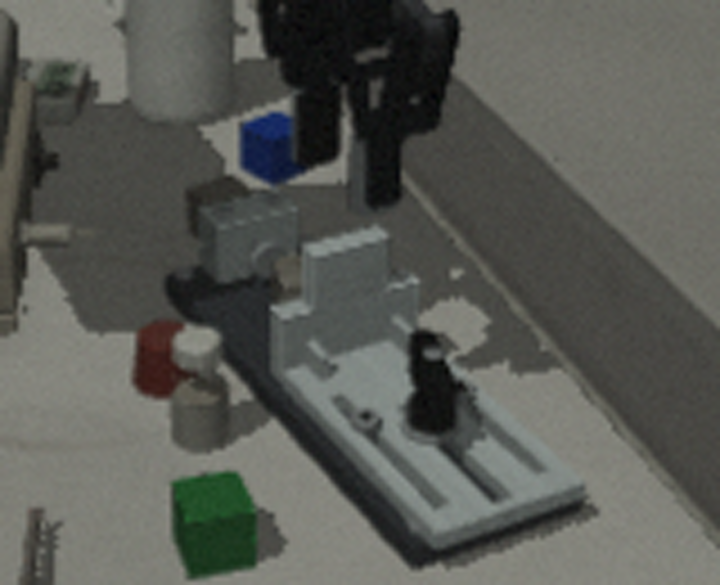

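Fingertips are at crop (315,160) and (378,205), tongue top at (345,240), so they straddle it. Descending.

```bash
python3 -m pendant '{"translation":[[2,2,18],[2,2,36],[2,2,51],[2,2,51]],"delta_rot":[[0,0,0.3],[0,0,0.3],[0,0,0.3],[0,0,0.3]]}'
python3 - <<'E'
from h import *
togo([465.2,-77,76],-95.6)
s=snap('side','s2.png')[170:300,220:380]; cv2.imwrite('pics/s2z.png',cv2.resize(s[:,:,::-1],(720,585),interpolation=cv2.INTER_CUBIC))
E
```

```text
time_s: 3.85
ee_pos: [466.3, -77.0, 77.7]
eef_rot: [-3.138, 0.153, 0.003]
force: [-0.2, -0.2, 0.3]
grip_width: 45.7
grasp_force: 0.0
psi -95.57 tilt [-1.6e-03  3.0e-04 -1.0e+00]
t [-1.07  0.1   1.67] rz 0.03 j [-0.22  0.07  2.19 -0.    0.88  1.45] w 45.7197689740403 F [-0.24 -0.22  0.29]
```

View pics/s2z.png

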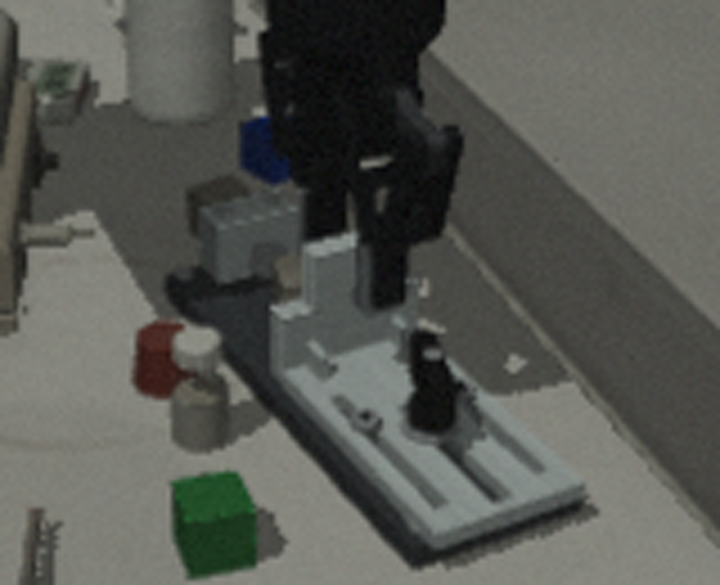

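The rear finger is behind the tongue and the front one ahead of it, with force near zero. I'll advance toward the stop (-y in tool axes) and find contact.

```bash
python3 -m pendant '{"translation":[[0,-4,0],[0,-8,0],[0,-12,0],[0,-15,0],[0,-18,0],[0,-21,0],[0,-24,0],[0,-27,0],[0,-30,0],[0,-32,0],[0,-33,0],[0,-33,0]],"delta_rot":[[0,0,0],[0,0,0],[0,0,0],[0,0,0],[0,0,0],[0,0,0],[0,0,0],[0,0,0],[0,0,0],[0,0,0],[0,0,0],[0,0,0]]}'
python3 - <<'E'
from h import *
togo([465.2,-77,76],-95.6)
print([(np.round(d['xyz'],1),d['conf']) for c in ('side',) if bot.camera(c) is not None for d in bot.mark_of(c,'fence_grip')[:1]])
E
```

```text
time_s: 5.4
ee_pos: [470.3, -44.3, 78.3]
eef_rot: [-3.138, 0.153, -0.0]
force: [1.0, -2.2, 1.7]
grip_width: 44.9
grasp_force: 1.1
psi -95.59 tilt [ 3.e-04  2.e-04 -1.e+00]
t [-1.87 33.02  2.34] rz 0.01 j [-0.15  0.07  2.19  0.    0.88  1.52] w 44.89707531452015 F [ 1.04 -2.21  1.67]
[(array([462.8, -63.2,  68.8]), 0.87)]
```

```bash
python3 -m pendant '{"translation":[[0,-1,0],[0,-2,0],[0,-3,0],[0,-4,0],[0,-5,0],[0,-6,0],[0,-7,0],[0,-8,0]],"delta_rot":[[0,0,0],[0,0,0],[0,0,0],[0,0,0],[0,0,0],[0,0,0],[0,0,0],[0,0,0]]}'
python3 - <<'E'
from h import *
s=snap('side','s3.png')[170:300,220:380]; t=snap('top','t3.png')[170:280,230:400]
cv2.imwrite('pics/s3z.png',np.hstack([cv2.resize(s[:,:,::-1],(400,325),interpolation=cv2.INTER_CUBIC),cv2.resize(t[:,:,::-1],(400,325),interpolation=cv2.INTER_CUBIC)]))
E
```

```text
time_s: 6.5
ee_pos: [471.1, -36.5, 78.4]
eef_rot: [3.138, -0.153, 0.001]
force: [2.0, -4.2, 1.0]
grip_width: 45.3
grasp_force: 1.7
```

View pics/s3z.png

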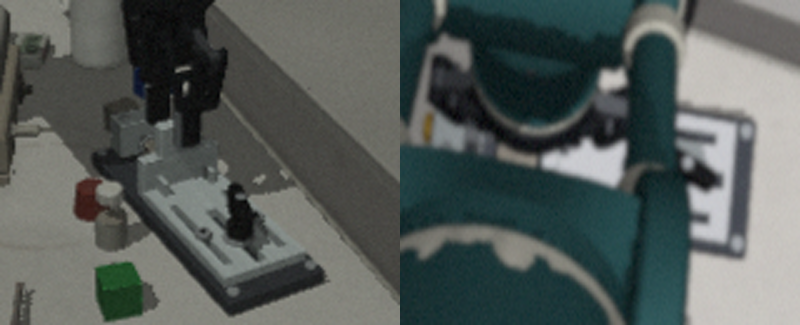

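The fence has moved on with the knob untouched (side: upright at (165,150)). Force is 4.2 N, so now fine steps.

```bash
python3 -m pendant '{"translation":[[0,-0.4,0],[0,-0.8,0],[0,-1.2,0],[0,-1.6,0]],"delta_rot":[[0,0,0],[0,0,0],[0,0,0],[0,0,0]]}'
```

```text
time_s: 7.1
ee_pos: [471.2, -34.9, 78.4]
eef_rot: [3.138, -0.153, 0.001]
force: [1.2, -3.4, 0.6]
grip_width: 45.1
grasp_force: 1.7
```

```bash
python3 -m pendant '{"translation":[[0,-0.4,0],[0,-0.8,0],[0,-1.2,0],[0,-1.6,0]],"delta_rot":[[0,0,0],[0,0,0],[0,0,0],[0,0,0]]}'
```

```text
time_s: 7.6
ee_pos: [471.3, -33.3, 78.3]
eef_rot: [3.138, -0.153, 0.0]
force: [2.1, -3.4, 1.2]
grip_width: 45.6
grasp_force: 1.7
```

```bash
python3 -m pendant '{"translation":[[0,-0.4,0],[0,-0.8,0],[0,-1.2,0]],"delta_rot":[[0,0,0],[0,0,0],[0,0,0]]}'
```

```text
time_s: 7.98
ee_pos: [471.4, -32.1, 78.3]
eef_rot: [3.138, -0.153, 0.0]
force: [2.3, -3.4, 1.4]
grip_width: 45.1
grasp_force: 1.7
```

```bash
python3 -m pendant '{"translation":[[0,-0.4,0],[0,-0.8,0],[0,-1.2,0]],"delta_rot":[[0,0,0],[0,0,0],[0,0,0]]}'
```

```text
time_s: 8.35
ee_pos: [471.4, -30.9, 78.3]
eef_rot: [-3.138, 0.153, 0.0]
force: [1.4, -3.0, 1.7]
grip_width: 45.3
grasp_force: 1.7
```

```bash
python3 -m pendant '{"translation":[[0,-0.4,0],[0,-0.8,0],[0,-1.2,0]],"delta_rot":[[0,0,0],[0,0,0],[0,0,0]]}'
```

```text
time_s: 8.72
ee_pos: [471.5, -29.7, 78.3]
eef_rot: [3.138, -0.153, -0.0]
force: [0.8, -3.5, 0.8]
grip_width: 45.1
grasp_force: 1.7
```

```bash
python3 -m pendant '{"translation":[[0,-0.4,0],[0,-0.8,0],[0,-1.2,0]],"delta_rot":[[0,0,0],[0,0,0],[0,0,0]]}'
```

```text
time_s: 9.1
ee_pos: [471.7, -28.5, 78.3]
eef_rot: [-3.138, 0.153, 0.0]
force: [1.3, -3.7, 1.1]
grip_width: 45.6
grasp_force: 1.7
```

```bash
python3 -m pendant '{"translation":[[0,-0.4,0],[0,-0.8,0],[0,-1.2,0]],"delta_rot":[[0,0,0],[0,0,0],[0,0,0]]}'
```

```text
time_s: 9.48
ee_pos: [471.8, -27.3, 78.3]
eef_rot: [-3.138, 0.153, 0.0]
force: [1.5, -3.3, 0.7]
grip_width: 44.9
grasp_force: 1.7
```

```bash
python3 -m pendant '{"translation":[[0,-0.4,0],[0,-0.8,0],[0,-1.2,0]],"delta_rot":[[0,0,0],[0,0,0],[0,0,0]]}'
```

```text
time_s: 9.85
ee_pos: [471.9, -26.1, 78.3]
eef_rot: [3.138, -0.153, -0.0]
force: [1.6, -3.7, 0.6]
grip_width: 45.6
grasp_force: 1.7
```

```bash
python3 -m pendant '{"translation":[[0,-0.4,0],[0,-0.8,0],[0,-1.2,0]],"delta_rot":[[0,0,0],[0,0,0],[0,0,0]]}'
```

```text
time_s: 10.22
ee_pos: [472.0, -24.9, 78.3]
eef_rot: [3.138, -0.153, -0.0]
force: [0.5, -3.3, 1.4]
grip_width: 44.8
grasp_force: 1.6
```

```bash
python3 -m pendant '{"translation":[[0,-0.4,0],[0,-0.8,0],[0,-1.2,0]],"delta_rot":[[0,0,0],[0,0,0],[0,0,0]]}'
```

```text
time_s: 10.6
ee_pos: [472.1, -23.7, 78.2]
eef_rot: [3.138, -0.153, -0.0]
force: [1.5, -3.1, 0.6]
grip_width: 45.4
grasp_force: 1.6
```

```bash
python3 - <<'E'
from h import *
s=snap('side','s4.png')[190:270,240:350]; t=snap('top','t4.png')[180:260,230:330]
cv2.imwrite('pics/s4z.png',np.hstack([cv2.resize(s[:,:,::-1],(400,300),interpolation=cv2.INTER_CUBIC),cv2.resize(t[:,:,::-1],(400,300),interpolation=cv2.INTER_CUBIC)]))
E
```

```text
(no output)
```

View pics/s4z.png

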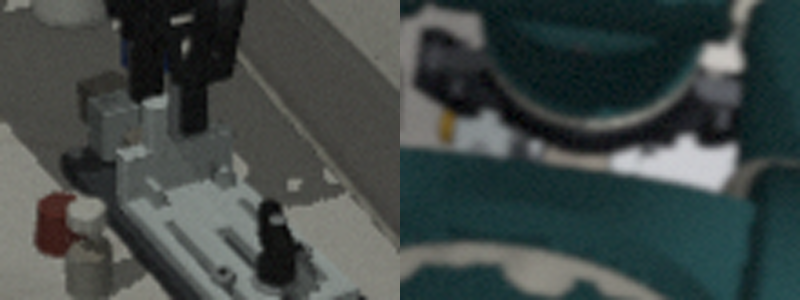

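Side: the fence is near the block with the cube between them. Top: the cube strip is at crop (545–610,160), with the screw head at about (537,152), so only a small gap is left.

```bash
python3 -m pendant '{"translation":[[0,-0.3,0],[0,-0.6,0]],"delta_rot":[[0,0,0],[0,0,0]]}'
```

```text
time_s: 10.95
ee_pos: [472.2, -23.2, 78.3]
eef_rot: [3.138, -0.153, -0.0]
force: [2.0, -3.4, 0.8]
grip_width: 45.4
grasp_force: 1.6
```

```bash
python3 -m pendant '{"translation":[[0,-0.3,0],[0,-0.6,0]],"delta_rot":[[0,0,0],[0,0,0]]}'
```

```text
time_s: 11.2
ee_pos: [472.3, -22.6, 78.3]
eef_rot: [3.138, -0.153, -0.0]
force: [2.1, -3.6, 1.1]
grip_width: 45.0
grasp_force: 1.6
```

```bash
python3 -m pendant '{"translation":[[0,-0.3,0],[0,-0.6,0]],"delta_rot":[[0,0,0],[0,0,0]]}'
```

```text
time_s: 11.45
ee_pos: [472.3, -21.9, 78.3]
eef_rot: [3.138, -0.153, -0.0]
force: [1.3, -4.0, 0.7]
grip_width: 44.9
grasp_force: 1.6
```

```bash
python3 -m pendant '{"translation":[[0,-0.3,0],[0,-0.6,0]],"delta_rot":[[0,0,0],[0,0,0]]}'
```

```text
time_s: 11.7
ee_pos: [472.4, -21.3, 78.3]
eef_rot: [-3.138, 0.153, 0.0]
force: [2.5, -3.0, 0.1]
grip_width: 45.3
grasp_force: 1.6
```

```bash
python3 -m pendant '{"translation":[[0,-0.3,0],[0,-0.6,0]],"delta_rot":[[0,0,0],[0,0,0]]}'
```

```text
time_s: 11.95
ee_pos: [472.4, -21.1, 78.3]
eef_rot: [3.137, -0.153, -0.0]
force: [0.9, -6.8, -0.4]
grip_width: 45.2
grasp_force: 2.8
```

```bash
python3 -m pendant '{"translation":[[0,-0.3,0],[0,-0.6,0]],"delta_rot":[[0,0,0],[0,0,0]]}'
```

```text
time_s: 12.2
ee_pos: [472.4, -21.0, 78.2]
eef_rot: [3.136, -0.152, -0.0]
force: [1.1, -8.5, -1.0]
grip_width: 45.3
grasp_force: 4.0
```

The cube has met the screw: travel stalled and force went from 3.4 to 8.5 N, about 5 N of bearing. Back the finger off along the slide, then lift straight up.

```bash
python3 -m pendant '{"translation":[[0,2,0],[0,7,0],[0,14,0],[0,16,0],[0,16,0],[0,16,-25],[0,16,-55],[0,16,-70],[0,16,-70]],"delta_rot":[[0,0,0],[0,0,0],[0,0,0],[0,0,0],[0,0,0],[0,0,0],[0,0,0],[0,0,0],[0,0,0]]}'
python3 -c "
from h import *
togo([458,-151,120],-20)"
```

```text
time_s: 13.32
ee_pos: [471.9, -36.2, 149.4]
eef_rot: [3.138, -0.153, 0.004]
force: [-0.5, 0.2, 0.5]
grip_width: 45.0
grasp_force: 0.0
psi -95.59 tilt [ 2.8e-03 -3.0e-04 -1.0e+00]
t [ -2.78 115.64  29.42] rz -75.59 j [-0.13 -0.03  2.14  0.    1.03  1.54] w 45.01833094756911 F [-0.46  0.16  0.49]
```

```bash
python3 -m pendant '{"translation":[[0,15,0],[-1,30,0],[-1,45,0],[-2,60,0],[-2,75,0],[-3,95,5],[-3,110,15],[-3,116,25],[-3,116,29]],"delta_rot":[[0,0,-9.5],[0,0,-19],[0,0,-28.5],[0,0,-38],[0,0,-47.5],[0,0,-57],[0,0,-66.5],[0,0,-75.5],[0,0,-75.5]]}'
python3 - <<'E'
from h import *
togo([458,-151,62],-20)
s=snap('side','s5.png')[170:300,220:380]; t=snap('top','t5.png')[170:280,230:400]
cv2.imwrite('pics/s5z.png',np.hstack([cv2.resize(s[:,:,::-1],(480,390),interpolation=cv2.INTER_CUBIC),cv2.resize(t[:,:,::-1],(320,390),interpolation=cv2.INTER_CUBIC)]))
for c in('side','top'): print([(np.round(d['xyz'],1),round(d['conf'],2)) for n in('clamp_grip','fence_grip') for d in bot.mark_of(c,n)[:1]])
E
```

```text
time_s: 14.45
ee_pos: [455.2, -151.0, 117.2]
eef_rot: [-2.575, -1.795, 0.003]
force: [1.0, -0.0, 0.2]
grip_width: 45.2
grasp_force: 0.0
psi -20.24 tilt [-0.0034  0.0014 -1.    ]
t [ 1.    2.83 55.19] rz -0.24 j [-0.37  0.03  2.15  0.    0.97 -0.02] w 45.21047596916303 F [ 0.97 -0.04  0.22]
[(array([ 458.8, -149.7,   45.9]), 0.73), (array([468.9, -36.9,  70.1]), 0.75)]
[(array([472.1, -39. ,  67.9]), 0.81)]
```

View pics/s5z.png

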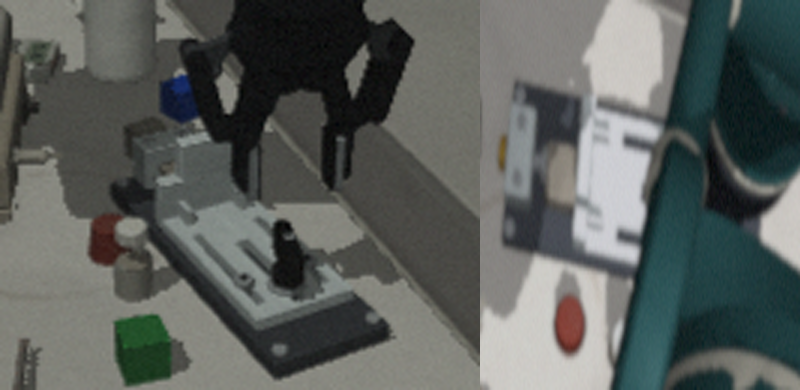

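Top crop: the cube at (560,175) sits squarely between the screw head and the fence, in contact. Side: fingers (255,190) and (337,175) straddle the bar at (287,250). Descend and close gently.

```bash
python3 -m pendant '{"translation":[[1,1,15],[1,2,30],[1,2.5,45],[1,2.5,55],[1,2.5,55]],"delta_rot":[[0,0,0],[0,0,0],[0,0,0],[0,0,0],[0,0,0]]}'
python3 -c "
from h import *
togo([458,-151,62],-20)"
```

```text
time_s: 15.38
ee_pos: [458.3, -150.8, 62.9]
eef_rot: [-2.573, -1.798, 0.003]
force: [0.1, -0.3, -0.5]
grip_width: 45.1
grasp_force: 0.0
psi -20.09 tilt [-0.0027  0.001  -1.    ]
t [-0.31 -0.22  0.86] rz -0.09 j [-0.37  0.11  2.18  0.    0.85 -0.02] w 45.12346418831726 F [ 0.11 -0.27 -0.46]
```

```bash
python3 -m pendant '{"translation":[[0,0,0],[0,0,0],[0,0,0],[0,0,0],[0,0,0],[0,0,0]],"delta_rot":[[0,0,0],[0,0,0],[0,0,0],[0,0,0],[0,0,0],[0,0,0]]}' 0 25
python3 -c "
from h import *
togo([458,-151,62],-20);print(bot.get_state()['wrist_torque'])"
```

```text
time_s: 16.12
ee_pos: [456.5, -150.3, 64.4]
eef_rot: [-2.57, -1.798, 0.006]
force: [-9.0, 1.6, 7.4]
grip_width: 11.6
grasp_force: 25.0
psi -20.07 tilt [-0.0063  0.0019 -1.    ]
t [-0.13  1.71  2.36] rz -0.07 j [-0.37  0.11  2.18 -0.    0.86 -0.02] w 11.585538497528972 F [-8.96  1.65  7.38]
[0.40972835 1.45707917 0.0080376 ]
```

```bash
python3 -m pendant '{"translation":[[0,-1,-1],[0,-1.8,-2],[0,-1.8,-2],[0,-1.8,-2],[0,-1.8,-2],[0,-1.8,-2]],"delta_rot":[[0,0,0],[0,0,0],[0,0,0],[0,0,5],[0,0,10],[0,0,10]]}' 0 35
python3 -c "
from h import *
togo([458,-151,62],-20);print(bot.get_state()['wrist_torque'])"
```

```text
time_s: 16.88
ee_pos: [456.1, -150.1, 64.6]
eef_rot: [-2.719, -1.568, 0.004]
force: [0.2, -2.4, -20.6]
grip_width: 11.1
grasp_force: 34.4
psi -30.06 tilt [-0.0032  0.001  -1.    ]
t [0.19 2.06 2.64] rz -10.06 j [-0.37  0.11  2.18 -0.    0.86  0.16] w 11.085166676647741 F [  0.19  -2.39 -20.65]
[-0.42707802 -0.1168496  -0.09678211]
```

```bash
python3 -m pendant '{"translation":[[0,0,1.4],[0,0,1.4],[0,0,1.4],[0,0,1.4],[0,0,1.4],[0,0,1.4],[0,0,1.4]],"delta_rot":[[0,0,2],[0,0,8],[0,0,14],[0,0,20],[0,0,26],[0,0,30],[0,0,30]]}' 0 45
python3 -c "
from h import *
togo([458,-151,62],-20);print(bot.get_state()['wrist_torque'])"
```

```text
time_s: 17.75
ee_pos: [456.0, -149.9, 64.6]
eef_rot: [-3.033, -0.809, 0.005]
force: [-5.9, -0.7, -9.7]
grip_width: 10.6
grasp_force: 48.7
psi -60.14 tilt [-0.0037  0.0014 -1.    ]
t [1.19 1.91 2.61] rz -40.14 j [-0.37  0.11  2.18 -0.    0.86  0.68] w 10.585084014773129 F [-5.86 -0.74 -9.72]
[ 0.03377095  0.82150795 -0.14264454]
```

```bash
python3 -m pendant '{"translation":[[0,0,0.4],[0,0,0.4],[0,0,0.4],[0,0,0.4],[0,0,0.4]],"delta_rot":[[0,0,5],[0,0,10],[0,0,15],[0,0,18],[0,0,18]]}' 0 60
python3 -c "
from h import *
togo([458,-151,62],-20);print(bot.get_state()['wrist_torque'])"
```

```text
time_s: 18.38
ee_pos: [456.0, -149.8, 64.7]
eef_rot: [-3.123, -0.325, 0.006]
force: [-7.2, 0.4, -6.5]
grip_width: 10.3
grasp_force: 62.1
psi -78.13 tilt [-0.0039  0.0017 -1.    ]
t [1.71 1.6  2.64] rz -58.13 j [-0.37  0.11  2.18  0.    0.86  0.99] w 10.348038134873715 F [-7.24  0.41 -6.5 ]
[ 0.18927008  1.04978232 -0.06547606]
```

```bash
python3 -m pendant '{"translation":[[0,0,0],[0,0,0],[0,0,0],[0,0,0]],"delta_rot":[[0,0,2],[0,0,4],[0,0,5],[0,0,5]]}'
python3 -c "
from h import *
togo([458,-151,62],-20);print(bot.get_state()['wrist_torque'])"
```

```text
time_s: 18.88
ee_pos: [456.0, -149.7, 64.6]
eef_rot: [-3.134, -0.189, 0.006]
force: [-6.8, 1.1, -7.3]
grip_width: 10.8
grasp_force: 62.1
psi -83.09 tilt [-0.004   0.0017 -1.    ]
t [1.85 1.52 2.63] rz -63.09 j [-0.37  0.11  2.18  0.    0.86  1.08] w 10.814151887237548 F [-6.78  1.15 -7.28]
[0.22607189 1.06215987 0.04628763]
```

```bash
python3 -m pendant '{"translation":[[0,0,0],[0,0,0],[0,0,0]],"delta_rot":[[0,0,1],[0,0,2],[0,0,2]]}'
python3 -c "
from h import *
togo([458,-151,62],-20);print(bot.get_state()['wrist_torque'])"
```

```text
time_s: 19.25
ee_pos: [456.0, -149.7, 64.7]
eef_rot: [-3.137, -0.139, 0.007]
force: [-7.1, 1.8, -5.7]
grip_width: 10.9
grasp_force: 64.5
psi -84.92 tilt [-0.0042  0.0011 -1.    ]
t [1.89 1.46 2.67] rz -64.92 j [-0.37  0.11  2.18 -0.    0.86  1.11] w 10.917707508660259 F [-7.08  1.84 -5.72]
[0.42522002 1.02968621 1.06706086]
```

```bash
python3 -m pendant '{"translation":[[0,0,0],[0,0,0],[0,0,0]],"delta_rot":[[0,0,1],[0,0,2],[0,0,2]]}'
python3 -c "
from h import *
togo([458,-151,62],-20);print(bot.get_state()['wrist_torque'])"
```

```text
time_s: 19.62
ee_pos: [456.0, -149.7, 64.7]
eef_rot: [-3.14, -0.088, 0.007]
force: [-7.1, 2.8, -6.0]
grip_width: 10.9
grasp_force: 76.1
psi -86.81 tilt [-4.3e-03  6.0e-04 -1.0e+00]
t [1.92 1.37 2.72] rz -66.81 j [-0.37  0.11  2.18 -0.    0.86  1.15] w 10.908227946954144 F [-7.1   2.83 -5.97]
[0.45956564 0.97249664 1.60462792]
```

The torque jumped from 0.05 to 1.6 N m at yaw -83° to -85°, the expected end stop. Ease the twist, open and lift.

```bash
python3 -m pendant '{"translation":[[0,0,0],[0,0,0]],"delta_rot":[[0,0,-1],[0,0,-2]]}' && python3 -m pendant '{"translation":[[0,0,0],[0,0,0],[0,0,0],[0,0,0],[0,0,-10],[0,0,-30],[0,0,-60],[0,0,-100],[0,0,-130],[0,0,-130]],"delta_rot":[[0,0,0],[0,0,0],[0,0,0],[0,0,0],[0,0,0],[0,0,0],[0,0,0],[0,0,0],[0,0,0],[0,0,0]]}' 0.5
python3 -c "
from h import *
togo([458,-151,62],-20)"
```

```text
time_s: 19.88
ee_pos: [456.0, -149.7, 64.7]
eef_rot: [-3.137, -0.141, 0.007]
force: [-6.6, 1.6, -6.2]
grip_width: 10.3
grasp_force: 64.1
time_s: 21.12
ee_pos: [459.9, -151.4, 198.2]
eef_rot: [3.136, 0.134, 0.01]
force: [1.0, -0.2, 0.7]
grip_width: 43.2
grasp_force: 0.0
psi -85.1 tilt [ 0.0068 -0.0026 -1.    ]
t [ -2.75  -1.01 136.2 ] rz -65.1 j [-0.37 -0.06  2.07  0.    1.12  1.12] w 43.16952102193002 F [ 1.03 -0.22  0.65]
```

```bash
python3 -m pendant '{"translation":[[0,0,-40],[0,-40,-80],[0,-90,-100],[0,-145,-100],[0,-200,-100],[0,-255,-100],[0,-310,-100],[0,-360,-100],[0,-400,-100],[0,-400,-100]],"delta_rot":[[0,0,0],[0,0,0],[0,0,0],[0,0,0],[0,0,0],[0,0,0],[0,0,0],[0,0,0],[0,0,0],[0,0,0]]}'
python3 - <<'E'
from h import *
s=snap('side','s6.png')[190:300,240:360]; t=snap('top','t6.png')[170:280,230:400]
cv2.imwrite('pics/s6z.png',np.hstack([cv2.resize(s[:,:,::-1],(320,400),interpolation=cv2.INTER_CUBIC),cv2.resize(t[:,:,::-1],(480,400),interpolation=cv2.INTER_CUBIC)]))
E
```

```text
time_s: 22.38
ee_pos: [422.3, 249.9, 293.0]
eef_rot: [3.138, 0.141, -0.004]
force: [-0.4, -0.6, 0.1]
grip_width: 42.7
grasp_force: 0.0
```

View pics/s6z.png

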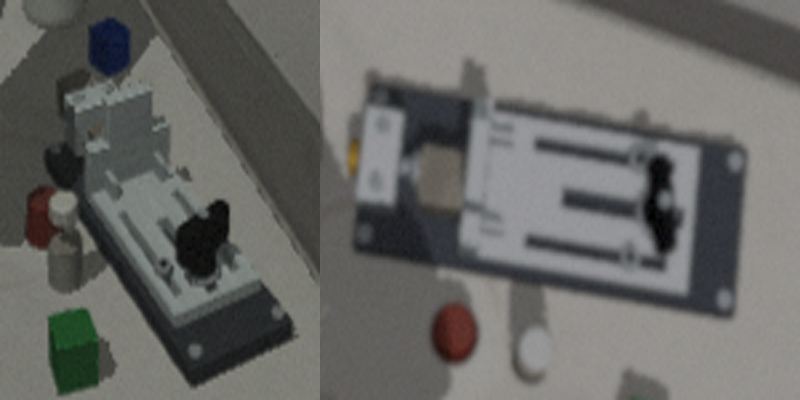

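Top crop: the cube at (440,178) is nipped between screw and fence, the bar at (660,205) is turned almost square across the jig, and the vial, bung and other cubes are where they were. Handing in.

```bash
python3 -c "
from station import bot
print(bot.job_done())"
```

```text
the job is handed in; nothing more can be done
None
```

The job is handed in at about 22 s: the fence bears on the cube against the stop screw with roughly 5 N (felt at contact), the clamp knob is turned to its end stop, and the bystanders were not touched; no verdict came back.

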